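# Move a push-push battery pack from charger to logger

## Task

Press the latched battery pack in the charger so that it pops up, lift it out, stand it in the logger's bay, and press it home there so that its latch catches and it stays down. Press gently, never harder than 20 N, and do not pull the pack up while the charger still holds it latched. Leave the charger's tray up and the other things where they are.

Things in the scene. Friction and masses are not known exactly. Their poses are not given: they have to be found in the camera images.
- pack_center (a point): Battery pack: upright white block 28 mm (its x) by 46 mm (its y) by 66 mm tall (z up), about 160 g, both ends alike, with a thin grey band near the top. This point is its centre, half-way up. It starts latched in the charger's bay, its top 20 to 24 mm above the charger's top face; popped up, its top is 34 mm above that face. It can then be pinched across its 28 mm.
- charger_bay (a point): Charger: fixed black block 100 mm (x) by 116 mm (y), 70 mm tall, two small clear lamps on top. This point: centre of its bay's mouth, level with the top face; x, y are the bay's axes, z up. The bay is a shaft 30.8 mm (x) by 48.8 mm (y), so 1.4 mm clear all round the pack, with a 45 degree lead-in 4 mm wide and deep round the mouth. A sprung tray in it carries the pack.
- logger_bay (a point): Logger: fixed grey enclosure 120 mm (x) by 166 mm (y: 58 mm to -y and 108 mm to +y of this point), 70 mm tall; on its +y half a green display, three keys, three cable glands on the side and a stub antenna, 154 mm high, at the +x +y corner. This point: centre of its bay's mouth, level with the top face. Bay, tray, latch and axes are as the charger's. It starts empty.
- charger_latch (a joint): Depth of the charger's tray, m: 0 raised (its top 32 mm below the mouth), 0.010 to 0.014 latched. Push-push: each press that reaches the rubber stop changes its state when let go; one that ends over 1 mm short changes nothing. The stop differs from bay to bay (0.017 to 0.0265): it must be felt. Spring 3.5 N at 0, 8 to 10.5 N at the stop, then 12 N/mm. Press the pack's top with shut fingertips.
- logger_latch (a joint): Depth of the logger's tray, m; meaning, spring and latch as charger_latch, its own stop depth unknown. It starts raised (0) and reads 0.010 to 0.021 latched. With the pack in the bay, the pack's top stands 34 mm above the logger's top face when raised and 13 to 24 mm when latched.
- soil_probe: Bystander: black upright cylinder, 42 mm across, 75 mm tall, between the charger and the logger. Origin at the centre of its underside.
- call_box: Bystander: white box 70 x 70 x 26 mm with a red round button on top. Origin at the centre of its underside.
- relay_board: Bystander: black circuit board 80 x 120 mm with relays, 21 mm tall, near the robot. Origin at the centre of its underside.
- radiation_shield: Bystander: white stack of louvre discs 112 mm across, 137 mm tall. Origin at the centre of its underside.
- water_meter: Bystander: blue and white water meter on a 160 mm brass pipe, 91 mm tall. Origin at the centre of its underside.
- junction_box: Bystander: grey box 80 x 110 x 53 mm with cable glands. Origin at the centre of its underside.
- floor_puck: Bystander: flat black rubber disc 120 mm across, 22 mm tall. Origin at the centre of its underside.
- charger_tray (a point): Centre of the top of the charger's tray, on which the pack stands (28 x 46 mm); z up.
There are look-alikes about, which are no part of the job. What is shaped like the part that bears pack_center but green is not meant. What is shaped like the part that bears logger_bay but blue is not meant.

How it is judged:
On the way, in this order (a step that is already met when the one before it is completed fails the run):
1. the charger's latch is released with the pack standing on its raised tray (value of joint charger_latch below 0.004 m and horizontal distance between pack_center and charger_bay below 0.006 m and z of pack_center in the frame of charger_bay below 0.012 m), for 0.05 s.
2. the pack stands in the logger's bay on the raised tray (not latched) (value of joint logger_latch below 0.006 m and horizontal distance between pack_center and logger_bay below 0.006 m and z of pack_center in the frame of logger_bay below 0.008 m), for 0.02 s.
At the end, for the whole second after the job is handed in: The pack stands upright (within 0.12 rad) and at rest in the logger's bay, centred within 6 mm, its centre at least 7 mm below the bay's mouth; the logger's tray is latched down (depth 0.0085 to 0.023 m) and the charger's tray is up (depth below 0.004 m) (value of joint logger_latch between 0.0085 and 0.023 m and horizontal distance between pack_center and logger_bay below 0.006 m and z of pack_center in the frame of logger_bay below -0.007 m and angle between pack_center's own z axis and vertical below 0.12 rad and value of joint charger_latch below 0.004 m and linear speed of pack below 0.02 m/s); the robot touches nothing.
It fails at once if the pack is pressed or jammed against the charger or the logger with more than 20 N (contact force between pack and charger above 20 N or contact force between pack and logger above 20 N).
It fails at once if the pack is pulled more than 7 mm up off the charger's tray while that is latched down (value of joint charger_latch above 0.007 m and z of pack_center in the frame of charger_tray above 0.04 m and horizontal distance between pack_center and charger_bay below 0.03 m).
It fails at once if a bystander is moved more than 30 mm (distance of any of soil_probe, call_box, relay_board, radiation_shield, water_meter, junction_box, floor_puck from where it was at the start of the episode above 0.03 m).
It also fails if it takes over 64 s, if anything falls off the work surface, if the arm or the gripper's body presses on something with over 40 N, if the wrist force passes 120 N, or if a joint passes its speed limit or range.

## Robot

A 7-joint arm with a two-finger parallel gripper is mounted at the origin on the work surface. World frame = base frame: x ahead of the robot, y to its left, z up, the work surface at z = 0. Lengths are in m, angles in rad, forces in N, time in s.
With the tool pointing down it reaches from about 0.425 to 0.875 m from the base axis. Payload 4.7 kg.
Tool frame: the origin (TCP) lies on the centre line of the jaws, within the pads' length; the fingertips stand ahead of it and the grasp point (between the pads) lies 8 mm behind it (ctrl.finger_overhang is the x of the fingertips in the tool frame, in m); x points along the fingers, z is the direction in which the jaws open and shut, and the axes are right-handed (so a half turn about x gives the same grasp; the last joint's range is limited). The gripper opens to 87 mm and grips with 3 to 60 N. Pads are 19 mm wide; open, the fingers measure 117 mm over their backs; the gripper's body (75 mm by 190 mm) begins 51 mm behind the grasp point.
Start: joints at [-1.122, 0.321, -0.07, 1.45, 0.023, 1.371, -0.057], TCP at [0.274, 0.59, 0.234] pointing down, gripper open.
Joint ranges: [-2.86, 2.86], [-0.3, 2.09], [-1.38, 1.24], [0.06, 2.45], [-1.56, 4.7], [0.09, 2.05], [-2.69, 2.69]. Speed limits (rad/s): [2.57, 2.57, 3.14, 3.14, 3.14, 3.14, 3.14].

## Interface

Orientations are given as a rotation vector (axis times angle).
In Python, from bench import readout, viewer, job, nets, ctrl gives the robot as it stands.
- The arm moves only by the shell command python3 -m creep 'ROWS' [FORCE]. ROWS is JSON, a list of rows, each an object with "linear": the shift along the tool's x, y, z in m, a list of three; "twist": the turn, a rotation vector about the tool's x, y, z in degrees, a list of three; "fingers": the gripper's target within -1 to 1 (shut at 1, half-way at 0, fully open at -1). A call has 1 to 8 rows; each row is the pose to reach, as a shift and turn from the pose commanded when the call began, along the tool's axes at that moment; what a row does not reach only later rows make up. A row lasts 1/12 s, in which the tool goes at most 41.7 mm and 7.16 degrees, less where a joint would pass 70% of its speed; a pose out of reach is approached as far as the arm can. A call with a gripper value outside its range is refused whole. The fingers move at their own pace and stop on an object; FORCE is the grip in N (left out, the last holds). Time passes only in rows, so rows that repeat a pose let the fingers close. It gives the time, the measured TCP pose, the force and the opening at its end, in the units of the state.
- readout.get_state(): the state, without advancing time (a new reading comes with each control period).
- viewer.get_image(name): name is "side" or "top"; returns (picture, depth): 480x640x3 uint8, red, green, blue; 480x640 float32, m along the optical axis (not along the pixel's ray), 0 where there is no reading.
- viewer.camera_params(name): a dict with "K" (3x3 intrinsics, pixels), "k1" (the pictures are not rectified: a ray, as slopes to the right and down, at radius r is drawn at 1 + k1 r^2 times it, then the intrinsics apply), "cam_to_world" (4x4, takes a point from camera to world coordinates). Camera axes: x right, y down, z forward; pixel columns grow to the right and rows downward; lengths in m; the calibration is good to about 2 mm. A picture is of the moment at which its call begins. camera_params takes no time and is no camera call.
- job.close_job(): hands the job in, once; it reports no verdict.
Trained networks look in the newest picture that a camera, given by its name, has taken for a name from the list of things; names that differ only in an ending like _2 or _b are one class to them, and where a whole thing is asked for, a point or a joint stands for the part that bears it (a point fixed in the world has none). Each returns a list of dicts, best first, with "conf" (0 to 1); they miss things now and then, are a little off and sometimes report something else, mostly with a low value. They report only what shows in the picture. A call takes as long as a camera call. They do not tell look-alikes from the thing itself.
- nets.boxes_of(camera, label): "centre" ([x, y, z] in m, in world coordinates, good to about 4 mm: the middle of the surface that is visible of it).
- nets.place_of(camera, label): "centre" ([x, y, z] in m, in world coordinates, good to about 4 mm: a listed point, or the origin of a listed thing).
The state is a dict: "time": time; "joint_positions": joint angles; "qd": joint speeds; "joint_torque": joint torques, N m; "position": TCP position; "tool_rot": TCP orientation; "ft_force": force on the tool from outside, world axes, zero at the start; "torque": the same for the moment, N m; "grip_width": opening from 0.0 (shut) to 1.0 (fully open).
Only numpy, scipy, OpenCV 4.12 (cv2) and the standard library are available. Lean on these libraries where they do the work, as an engineer would, in place of code of your own. Each camera call takes 0.05 s, during which the arm holds its last target.

## Working session

There is one attempt and no reset: what is moved stays moved. The work goes in short steps, Python scripts to look and compute and a shell command to move; the robot and the scene stay as the last step left them, time stands still between calls to the robot, and variables do not carry over. Pictures are saved under pics/ and viewed, and the job is handed in when it is done.

```bash
ls; mkdir -p pics; cat > h.py <<'E'
import numpy as np, cv2
from bench import readout, viewer, job, nets, ctrl
E
python3 - <<'E'
from h import *
s=readout.get_state()
for k,v in s.items(): print(k,np.round(v,4))
print(ctrl.finger_overhang)
for n in("side","top"):
    im,d=viewer.get_image(n); cv2.imwrite(f"pics/{n}0.png",im[:,:,::-1]); np.save(f"{n}_d.npy",d); np.save(f"{n}_im.npy",im)
    p=viewer.camera_params(n);print(n,p)
for n in("side","top"):
    for l in("pack_center","charger_bay","logger_bay"):
        for r in nets.place_of(n,l)[:4]: print(n,l,np.round(r["centre"],4),round(r["conf"],2))
E
```

```text
pics
time 0.0
joint_positions [-1.1219  0.3218 -0.0701  1.4517  0.0226  1.3708 -0.0569]
qd [-0.001  -0.0004 -0.0027 -0.0012  0.0014 -0.001   0.0012]
joint_torque [-3.00000e-04 -4.91293e+01 -4.04100e-01 -3.12537e+01 -6.39000e-02
  4.36000e-02  2.00000e-04]
position [0.2736 0.589  0.2325]
tool_rot [-0.8844  1.3856  0.8826]
ft_force [ 0.5314 -0.3321 -0.8264]
torque [ 0.0096 -0.0011 -0.0128]
grip_width 0.9994
0.011
side {'K': array([[531.3818612 ,   0.        , 320.99457253],
       [  0.        , 531.3818612 , 237.03997394],
       [  0.        ,   0.        ,   1.        ]]), 'k1': -0.12437656865755843, 'cam_to_world': array([[-0.74161267, -0.39200672,  0.54437247, -0.38083706],
       [-0.67059242,  0.45473748, -0.58610548,  0.87695712],
       [-0.01778928, -0.7997153 , -0.60011581,  1.07816906],
       [ 0.        ,  0.        ,  0.        ,  1.        ]])}
top {'K': array([[551.03255361,   0.        , 314.87610431],
       [  0.        , 551.03255361, 237.00268262],
       [  0.        ,   0.        ,   1.        ]]), 'k1': -0.13464007683364326, 'cam_to_world': array([[ 0.02881713, -0.99692966,  0.07280684,  0.4053177 ],
       [-0.99935629, -0.03029104, -0.01922145, -0.09656372],
       [ 0.02136783, -0.07220607, -0.99716082,  1.65007271],
       [ 0.        ,  0.        ,  0.        ,  1.        ]])}
side pack_center [0.6233 0.2256 0.0324] 0.88
side pack_center [ 0.4865 -0.2481  0.0726] 0.73
side pack_center [0.3651 0.147  0.0355] 0.62
side pack_center [0.4905 0.229  0.0576] 0.58
side charger_bay [0.4867 0.2281 0.0669] 0.92
side logger_bay [ 0.4884 -0.2439  0.0654] 0.73
top pack_center [0.4862 0.2264 0.0598] 0.73
top pack_center [0.3694 0.1511 0.034 ] 0.69
top pack_center [0.6222 0.2237 0.0316] 0.57
top charger_bay [0.4897 0.2286 0.0737] 0.57
top logger_bay [ 0.4868 -0.2465  0.0696] 0.9
top logger_bay [ 0.4651 -0.7019  0.0729] 0.62
```

View pics/top0.png

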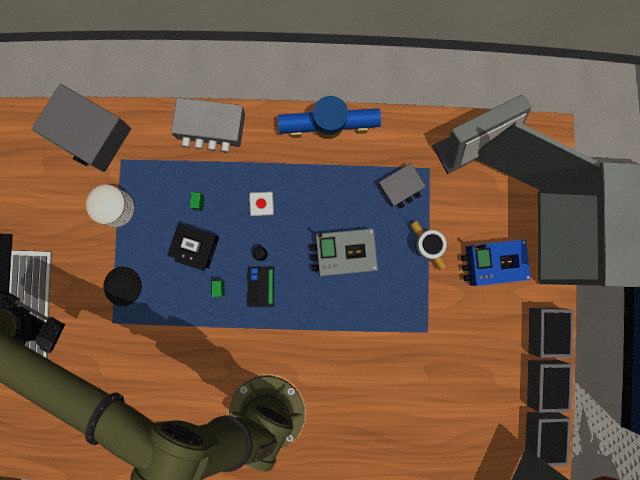

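View pics/side0.png

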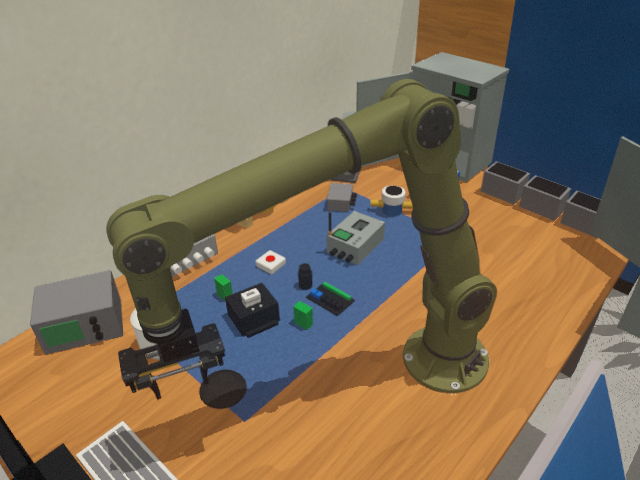

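The top view shows the charger with the white pack at (190,244), the grey logger at (345,250), and its bay at about (355,251). The blue logger and the green packs are look-alikes. Next I'll measure the positions.

```bash
cat >> h.py <<'E'
def xyz(n,d):
    p=viewer.camera_params(n);K=p["K"];k=p["k1"];T=p["cam_to_world"]
    h,w=d.shape;u,v=np.meshgrid(np.arange(w),np.arange(h))
    pts=np.stack([u,v],-1).reshape(-1,1,2).astype(np.float64)
    q=cv2.undistortPoints(pts,K,np.array([k,0,0,0,0.])).reshape(h,w,2)
    c=np.dstack([q[...,0]*d,q[...,1]*d,d])
    return c@T[:3,:3].T+T[:3,3]
def rect(P2):
    r=cv2.minAreaRect((P2*1000).astype(np.float32)); b=cv2.boxPoints(r)
    return np.round(r[0],1),np.round(r[1],1),round(r[2],2)
E
python3 - <<'E'
from h import *
for n in("top","side"):
    d=np.load(n+"_d.npy");im=np.load(n+"_im.npy").astype(int);W=xyz(n,d)
    near=lambda c,r:(np.hypot(W[...,0]-c[0],W[...,1]-c[1])<r)&(d>0)
    C=(.487,.2275);L=(.4875,-.225)
    m=near(C,.1)&(W[...,2]>.06)&(W[...,2]<.08); print(n,"charger",m.sum(),rect(W[m][:,:2]),np.median(W[m][:,2]))
    m=near(C,.04)&(W[...,2]>.083)&(W[...,2]<.105); print("pack",m.sum(),rect(W[m][:,:2]),W[m].mean(0),np.median(W[m][:,2]))
    m=near(L,.12)&(W[...,2]>.062)&(W[...,2]<.085); print("logger",m.sum(),rect(W[m][:,:2]),np.median(W[m][:,2]))
    m=near((.4875,-.2455),.045)&(W[...,2]<.058);print("hole",m.sum(),rect(W[m][:,:2]) if m.sum() else 0,W[m].mean(0),np.percentile(W[m][:,2],[5,50,95]))
    g=(im[...,1]>im[...,0]+30)&(im[...,1]>im[...,2]+20)&near((.4875,-.17),.07);print("disp",W[g].mean(0))
im=np.load("top_im.npy")[:,:,::-1]
a=np.hstack([cv2.resize(im[215:280,160:225],(390,390),interpolation=2),cv2.resize(im[215:280,314:379],(390,390),interpolation=2)])
cv2.imwrite("pics/crop0.png",a)
E
```

```text
top charger 1174 (array([486.9, 229. ]), array([118.5,  98.2]), 73.49) 0.07027018741078217
pack 167 (array([488.5, 229.3]), array([49. , 27.9]), 73.49) [0.48832759 0.22856817 0.093431  ] 0.09356971316143103
logger 2130 (array([ 480.8, -218.2]), array([117.4, 167.2]), 7.14) 0.07059518394509312
hole 174 (array([ 486. , -244.4]), array([30.3, 47.1]), 7.55) [ 0.48650809 -0.24516185  0.03878356] [0.03115152 0.03878453 0.04622907]
disp [ 0.49188155 -0.16391267  0.0724747 ]
side charger 1004 (array([487. , 230.4]), array([120.1, 108.5]), 74.13) 0.06843684918329862
pack 160 (array([487.9, 229.7]), array([48.5, 33.2]), 77.24) [0.48601241 0.23156417 0.0908906 ] 0.09168689591353457
logger 1098 (array([ 481.4, -215.7]), array([124.5, 176.4]), 7.49) 0.06698891239467386
hole 64 (array([ 500.8, -252.5]), array([46.6, 27.8]), 62.55) [ 0.49832127 -0.25589633  0.04708721] [0.03299281 0.04921975 0.05694326]
disp [ 0.4939494  -0.16404547  0.06868871]
```

View pics/crop0.png

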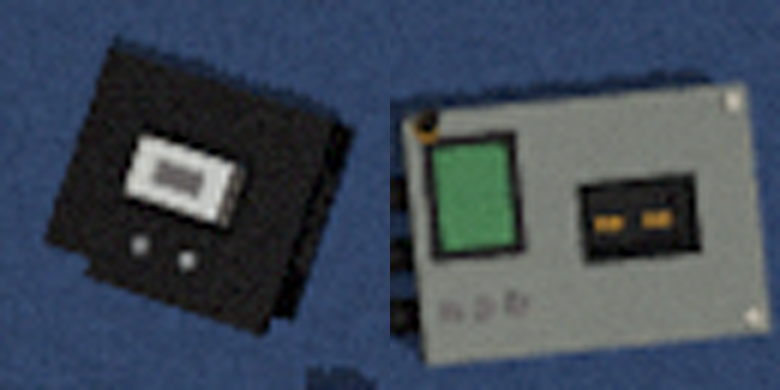

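```bash
cat >> h.py <<'E'
def plane(n,uv,z):
    p=viewer.camera_params(n);T=p["cam_to_world"]
    q=cv2.undistortPoints(np.array(uv,float).reshape(-1,1,2),p["K"],np.array([p["k1"],0,0,0,0.])).reshape(-1,2)
    r=np.c_[q,np.ones(len(q))]@T[:3,:3].T
    return T[:3,3]+r*((z-T[2,3])/r[:,2])[:,None]
def blob(n,mask,seed,z):
    k,l,s,c=cv2.connectedComponentsWithStats(mask.astype(np.uint8))
    i=min((i for i in range(1,k) if s[i,4]>20),key=lambda i:np.hypot(*(c[i]-seed)))
    v,u=np.nonzero(cv2.morphologyEx((l==i).astype(np.uint8),cv2.MORPH_CLOSE,np.ones((5,5))))
    P=plane(n,np.c_[u,v],z)[:,:2];e,V=np.linalg.eigh(np.cov(P.T))
    return len(u),P.mean(0),np.degrees(np.arctan2(V[1,1],V[0,1]))%180,np.sqrt(12*e),rect(P)
E
python3 - <<'E'
from h import *
for n,sl,sp,st in(("top",(355,251),(190,244),(344,251)),("side",(362,224),(251,297),(356,237))):
    im=np.load(n+"_im.npy").astype(int);g=im.sum(2)/3;sat=im.max(2)-im.min(2)
    print(n,"mouth",blob(n,(g<70)&(sat<40),sl,.07))
    print("packtop",blob(n,(g>140)&(sat<40),sp,.0935))
    print("charger",blob(n,(g<60)&(sat<25),sp,.07))
E
```

```text
top mouth (261, array([ 0.4838581 , -0.24397533]), np.float64(99.86553831317568), array([0.03855681, 0.05672298]), (array([ 484. , -243.9]), array([38.1, 56.3]), 7.34))
packtop (151, array([0.48798136, 0.22887346]), np.float64(73.78078971524266), array([0.0276131 , 0.04489392]), (array([487.9, 228.6]), array([44.5, 26.9]), 73.53))
charger (1435, array([0.48186527, 0.22286282]), np.float64(69.98088747991568), array([0.1133469 , 0.13081796]), (array([482.2, 224.6]), array([127.1, 109.9]), 73.66))
side mouth (28, array([ 0.49189003, -0.24879198]), np.float64(67.81075575404874), array([0.0250922 , 0.05842656]), (array([ 494., -247.]), array([54.4, 24.8]), 60.74))
packtop (160, array([0.48399896, 0.23326122]), np.float64(76.55494575670556), array([0.03725402, 0.04641669]), (array([483.6, 233. ]), array([46.8, 37.4]), 73.52))
charger (1715, array([0.44799212, 0.25958755]), np.float64(151.44640575433317), array([0.12945863, 0.16110883]), (array([456.1, 252.1]), array([134.8, 171.6]), 73.84))
```

```bash
cat >> h.py <<'E'
from scipy.spatial.transform import Rotation as R
def want(x,y,z,yaw):  # tool z along world yaw dir (deg), x down
    a=np.radians(yaw);s=readout.get_state();R0=R.from_rotvec(s["tool_rot"])
    best=None
    for f in(0,np.pi):
        zz=np.array([np.cos(a+f),np.sin(a+f),0]);xx=np.array([0,0,-1.]);M=R.from_matrix(np.c_[xx,np.cross(zz,xx),zz])
        t=(R0.inv()*M).as_rotvec(degrees=True)
        if best is None or np.linalg.norm(t)<np.linalg.norm(best): best=t
    d=R0.inv().apply(np.array([x,y,z])-s["position"])
    print("linear mm",np.round(d*1000,1),"twist",np.round(best,2),"pos",np.round(s["position"],4),"F",np.round(s["ft_force"],2),"J7",s["joint_positions"].round(2),"w",round(s["grip_width"],3),"t",s["time"])
    print("axes",R0.as_matrix().round(3).tolist())
E
python3 -c "
from h import *
want(.488,.2289,.16,-16.4)"
```

```text
linear mm [  73.5 -346.2 -236.8] twist [ 8.149e+01 -1.000e-02  1.000e-02] pos [0.2738 0.5895 0.2334] F [ 0.94  0.34 -1.03] J7 [-1.12  0.32 -0.07  1.45  0.02  1.37 -0.06] w 0.999 t 0.4
axes [[-0.0, -0.907, 0.421], [-0.0, 0.421, 0.907], [-1.0, -0.0, -0.0]]
```

```bash
python3 -m creep '[{"linear":[0,-20,-14],"twist":[5,0,0],"fingers":1},{"linear":[0,-48,-33],"twist":[12,0,0],"fingers":1},{"linear":[0,-78,-53],"twist":[19,0,0],"fingers":1},{"linear":[0,-108,-74],"twist":[26,0,0],"fingers":1},{"linear":[0,-138,-95],"twist":[33,0,0],"fingers":1},{"linear":[0,-168,-115],"twist":[40,0,0],"fingers":1},{"linear":[0,-198,-136],"twist":[47,0,0],"fingers":1},{"linear":[0,-228,-157],"twist":[54,0,0],"fingers":1}]' 20
python3 -c "
from h import *
want(.488,.2289,.15,-16.4)"
```

```text
time: 1.07
position: [0.4441, 0.3007, 0.234]
tool_rot: [-0.147, 1.565, 0.148]
ft_force: [1.0, 0.4, -1.2]
grip_width: 0.477
linear mm [ 84.  -78.8  29.6] twist [27.15  0.04 -0.05] pos [0.4441 0.3007 0.234 ] F [ 0.96  0.43 -1.25] J7 [-0.84  0.08  0.21  1.74 -0.02  1.32 -0.44] w 0.477 t 1.0667
axes [[0.001, -0.186, 0.982], [0.001, 0.982, 0.186], [-1.0, 0.001, 0.001]]
```

```bash
python3 -m creep '[{"linear":[12,-20,7],"twist":[6.5,0,0],"fingers":1},{"linear":[30,-42,15],"twist":[13,0,0],"fingers":1},{"linear":[50,-62,23],"twist":[20,0,0],"fingers":1},{"linear":[68,-75,28],"twist":[26,0,0],"fingers":1},{"linear":[80,-79,30],"twist":[27.2,0,0],"fingers":1},{"linear":[84,-79,30],"twist":[27.2,0,0],"fingers":1},{"linear":[84,-79,30],"twist":[27.2,0,0],"fingers":1}]'
python3 -c "
from h import *
im,d=viewer.get_image('top');cv2.imwrite('pics/t1.png',cv2.resize(im[190:300,140:270,::-1],None,fx=5,fy=5))
im,d=viewer.get_image('side');cv2.imwrite('pics/s1.png',cv2.resize(im[180:360,180:380,::-1],None,fx=3,fy=3))
want(.488,.2289,.1045,-16.4)"
```

```text
time: 1.65
position: [0.5614, 0.1091, 0.0495]
tool_rot: [0.221, 1.558, -0.22]
ft_force: [1.0, 0.2, 0.7]
grip_width: 0.022
linear mm [ -59.5  100.  -104.2] twist [-0.16 -0.28  0.47] pos [0.5589 0.103  0.0453] F [-0.53 -0.91 -0.22] J7 [-0.57  0.34  0.39  1.86 -0.14  0.98 -0.4 ] w 0.007 t 1.75
axes [[-0.007, 0.285, 0.958], [-0.007, 0.958, -0.285], [-1.0, -0.008, -0.005]]
```

View pics/s1.png

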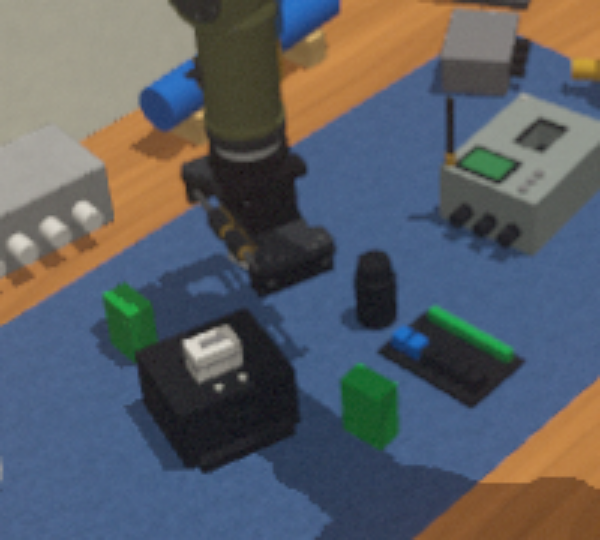

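I typed those rows in mm, but the moves take metres, so the arm went toward the mat at full rate. It touched nothing: it's hovering free at (0.559, 0.103), and the picture shows everything still in place. I'll go straight up first, then across, in metres.

```bash
python3 -m creep '[{"linear":[-0.03,0,0],"twist":[0,0,0],"fingers":1},{"linear":[-0.07,0,0],"twist":[0,0,0],"fingers":1},{"linear":[-0.1,0,0],"twist":[0,0,0],"fingers":1},{"linear":[-0.105,0,0],"twist":[0,0,0],"fingers":1},{"linear":[-0.105,0,0],"twist":[0,0,0],"fingers":1}]'
python3 -c "
from h import *
want(.488,.2289,.125,-16.4)"
```

```text
time: 2.17
position: [0.5625, 0.1116, 0.1589]
tool_rot: [0.223, 1.554, -0.217]
ft_force: [0.3, -0.6, -0.1]
grip_width: 0.007
linear mm [  33.8   92.  -104.2] twist [ 0.34  0.3  -0.26] pos [0.5625 0.1116 0.1589] F [ 0.27 -0.62 -0.13] J7 [-0.6   0.21  0.4   1.76 -0.09  1.18 -0.45] w 0.007 t 2.1667
axes [[0.006, 0.277, 0.961], [0.003, 0.961, -0.277], [-1.0, 0.004, 0.005]]
```

```bash
python3 -m creep '[{"linear":[0,0.025,-0.028],"twist":[0,0,0],"fingers":1},{"linear":[0,0.055,-0.062],"twist":[0,0,0],"fingers":1},{"linear":[0.01,0.08,-0.09],"twist":[0,0,0],"fingers":1},{"linear":[0.025,0.091,-0.103],"twist":[0.3,0.3,-0.3],"fingers":1},{"linear":[0.034,0.092,-0.104],"twist":[0.3,0.3,-0.3],"fingers":1},{"linear":[0.034,0.092,-0.104],"twist":[0.3,0.3,-0.3],"fingers":1},{"linear":[0.034,0.092,-0.104],"twist":[0.3,0.3,-0.3],"fingers":1}]'
python3 -c "
from h import *
im,d=viewer.get_image('top');cv2.imwrite('pics/t2.png',cv2.resize(im[190:300,140:270,::-1],None,fx=5,fy=5))
im,d=viewer.get_image('side');cv2.imwrite('pics/s2.png',cv2.resize(im[180:360,180:380,::-1],None,fx=3,fy=3))
want(.488,.2289,.1045,-16.4)"
```

```text
time: 2.75
position: [0.4857, 0.2263, 0.1201]
tool_rot: [0.22, 1.566, -0.231]
ft_force: [-0.5, 0.2, 0.1]
grip_width: 0.007
linear mm [17.   3.1  0. ] twist [-0.16 -0.25  0.31] pos [0.4872 0.226  0.1215] F [0.93 0.24 0.49] J7 [-0.76  0.17  0.31  1.87 -0.06  1.11 -0.72] w 0.006 t 2.85
axes [[-0.006, 0.285, 0.958], [-0.004, 0.958, -0.285], [-1.0, -0.005, -0.004]]
```

View pics/s2.png

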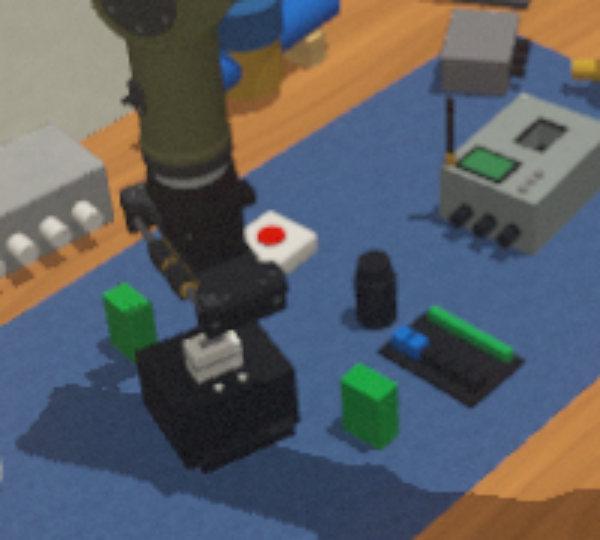

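The side view shows the closed fingertips above the pack's top, at about (215,335) in the crop. I'll lower them to just above it.

```bash
python3 -m creep '[{"linear":[0.005,0.002,0],"twist":[0,0,0],"fingers":1},{"linear":[0.010,0.0025,0],"twist":[0,0,0],"fingers":1},{"linear":[0.012,0.0025,0],"twist":[0,0,0],"fingers":1},{"linear":[0.012,0.0025,0],"twist":[0,0,0],"fingers":1},{"linear":[0.012,0.0025,0],"twist":[0,0,0],"fingers":1},{"linear":[0.012,0.0025,0],"twist":[0,0,0],"fingers":1}]'
python3 -c "
from h import *
want(.488,.2289,.1045,-16.4)"
python3 -m creep '[{"linear":[0,0,0],"twist":[0,0,0],"fingers":1},{"linear":[0,0,0],"twist":[0,0,0],"fingers":1}]'
python3 -m creep '[{"linear":[0.001,0,0],"twist":[0,0,0],"fingers":1},{"linear":[0.002,0,0],"twist":[0,0,0],"fingers":1}]'
python3 -m creep '[{"linear":[0.001,0,0],"twist":[0,0,0],"fingers":1},{"linear":[0.002,0,0],"twist":[0,0,0],"fingers":1}]'
```

```text
time: 3.35
position: [0.4869, 0.2298, 0.1093]
tool_rot: [0.222, 1.565, -0.229]
ft_force: [0.6, 0.1, 0.3]
grip_width: 0.007
linear mm [ 4.8 -0.5  1.3] twist [-0.02 -0.29  0.3 ] pos [0.4869 0.2298 0.1093] F [0.6  0.07 0.26] J7 [-0.76  0.19  0.3   1.88 -0.06  1.09 -0.72] w 0.007 t 3.35
axes [[-0.006, 0.283, 0.959], [-0.004, 0.959, -0.283], [-1.0, -0.005, -0.005]]
time: 3.52
position: [0.4869, 0.23, 0.1095]
tool_rot: [0.222, 1.565, -0.228]
ft_force: [0.0, 0.3, -0.0]
grip_width: 0.011
time: 3.68
position: [0.4868, 0.23, 0.1073]
tool_rot: [0.222, 1.565, -0.228]
ft_force: [0.6, 1.7, -0.4]
grip_width: 0.003
time: 3.85
position: [0.4867, 0.2299, 0.1051]
tool_rot: [0.222, 1.565, -0.228]
ft_force: [-0.5, -0.8, 0.1]
grip_width: 0.007
```

```bash
python3 -m creep '[{"linear":[0.001,0,0],"twist":[0,0,0],"fingers":1},{"linear":[0.002,0,0],"twist":[0,0,0],"fingers":1}]'
python3 -m creep '[{"linear":[0.001,0,0],"twist":[0,0,0],"fingers":1},{"linear":[0.002,0,0],"twist":[0,0,0],"fingers":1}]'
python3 -m creep '[{"linear":[0.001,0,0],"twist":[0,0,0],"fingers":1},{"linear":[0.002,0,0],"twist":[0,0,0],"fingers":1}]'
```

```text
time: 4.02
position: [0.4868, 0.23, 0.1037]
tool_rot: [0.222, 1.565, -0.228]
ft_force: [-1.3, -0.0, 4.1]
grip_width: 0.004
time: 4.18
position: [0.4869, 0.23, 0.1017]
tool_rot: [0.222, 1.565, -0.228]
ft_force: [-1.4, -0.3, 5.6]
grip_width: 0.0
time: 4.35
position: [0.4869, 0.23, 0.0997]
tool_rot: [0.222, 1.565, -0.228]
ft_force: [-1.0, -0.4, 5.8]
grip_width: 0.007
```

```bash
for i in 1; do :; done; python3 -m creep '[{"linear":[0.0005,0,0],"twist":[0,0,0],"fingers":1},{"linear":[0.0005,0,0],"twist":[0,0,0],"fingers":1}]' | egrep 'pos|for'
python3 -m creep '[{"linear":[0.0005,0,0],"twist":[0,0,0],"fingers":1},{"linear":[0.0005,0,0],"twist":[0,0,0],"fingers":1}]'| egrep 'pos|for'
python3 -m creep '[{"linear":[0.0005,0,0],"twist":[0,0,0],"fingers":1},{"linear":[0.0005,0,0],"twist":[0,0,0],"fingers":1}]'| egrep 'pos|for'
python3 -m creep '[{"linear":[0.0005,0,0],"twist":[0,0,0],"fingers":1},{"linear":[0.0005,0,0],"twist":[0,0,0],"fingers":1}]'| egrep 'pos|for'
```

```text
position: [0.4869, 0.23, 0.0991]
ft_force: [-1.7, -1.4, 5.3]
position: [0.4869, 0.2301, 0.0987]
ft_force: [-2.4, 0.1, 6.1]
position: [0.4869, 0.23, 0.0982]
ft_force: [-1.4, 0.1, 5.2]
position: [0.4869, 0.2301, 0.0978]
ft_force: [-1.7, -1.0, 5.5]
```

```bash
python3 -m creep '[{"linear":[0.0005,0,0],"twist":[0,0,0],"fingers":1},{"linear":[0.0005,0,0],"twist":[0,0,0],"fingers":1}]' | egrep 'pos|for'
python3 -m creep '[{"linear":[0.0005,0,0],"twist":[0,0,0],"fingers":1},{"linear":[0.0005,0,0],"twist":[0,0,0],"fingers":1}]'| egrep 'pos|for'
python3 -m creep '[{"linear":[0.0005,0,0],"twist":[0,0,0],"fingers":1},{"linear":[0.0005,0,0],"twist":[0,0,0],"fingers":1}]'| egrep 'pos|for'
```

```text
position: [0.487, 0.23, 0.0975]
ft_force: [-2.2, -1.1, 7.9]
position: [0.487, 0.2301, 0.0973]
ft_force: [-1.8, -1.0, 9.5]
position: [0.4871, 0.2301, 0.097]
ft_force: [-3.2, -1.4, 11.3]
```

```bash
python3 -c "
from h import *
s=readout.get_state();print(s['time'],s['ft_force'],s['position'])"
```

```text
5.5167 [-3.24274467 -1.36011776 11.25471222] [0.48712453 0.2300829  0.09702854]
```

```bash
python3 -m creep '[{"linear":[0.0004,0,0],"twist":[0,0,0],"fingers":1},{"linear":[0.0004,0,0],"twist":[0,0,0],"fingers":1}]' | egrep 'pos|for'
python3 -m creep '[{"linear":[-0.002,0,0],"twist":[0,0,0],"fingers":1},{"linear":[-0.005,0,0],"twist":[0,0,0],"fingers":1}]'| egrep 'pos|for'
python3 -m creep '[{"linear":[-0.003,0,0],"twist":[0,0,0],"fingers":1},{"linear":[-0.006,0,0],"twist":[0,0,0],"fingers":1}]'| egrep 'pos|for'
```

```text
position: [0.4872, 0.2301, 0.0968]
ft_force: [-2.9, -0.8, 11.0]
position: [0.4868, 0.23, 0.1008]
ft_force: [-1.3, -0.7, 3.9]
position: [0.4868, 0.23, 0.1065]
ft_force: [-1.3, 0.1, 1.7]
```

```bash
python3 -m creep '[{"linear":[-0.006,0,0],"twist":[0,0,0],"fingers":1},{"linear":[-0.014,0,0],"twist":[0,0,0],"fingers":1},{"linear":[-0.030,0,0],"twist":[0,0,0],"fingers":0.4},{"linear":[-0.040,0,0],"twist":[0,0,0],"fingers":0},{"linear":[-0.042,0,0],"twist":[0,0,0],"fingers":0}]'| egrep 'pos|for'
python3 - <<'E'
from h import *
for n,c in(("top",(190,244)),("side",(251,297))):
    im,d=viewer.get_image(n);W=xyz(n,d);cv2.imwrite(f"pics/{n}3.png",cv2.resize(im[180:360,170:370,::-1],None,fx=3,fy=3))
    im=im.astype(int)
    m=(np.hypot(W[...,0]-.488,W[...,1]-.2289)<.03)&(im.sum(2)>350)&(W[...,2]>.08)&(W[...,2]<.125)
    print(n,m.sum(),np.percentile(W[m][:,2],[10,50,90]) if m.sum() else 0)
want(.488,.2289,.087,-16.4)
E
```

```text
position: [0.4884, 0.2305, 0.1506]
ft_force: [0.5, 0.3, 0.3]
top 50 [0.09934257 0.10258658 0.10690928]
side 172 [0.08411926 0.10059304 0.10449539]
linear mm [61.9 -0.8  1.1] twist [-0.01 -0.24  0.24] pos [0.4875 0.2302 0.1489] F [ 0.78 -0.01 -0.15] J7 [-0.77  0.15  0.31  1.84 -0.05  1.16 -0.73] w 0.238 t 6.5333
axes [[-0.005, 0.283, 0.959], [-0.003, 0.959, -0.283], [-1.0, -0.004, -0.004]]
```

View pics/side3.png

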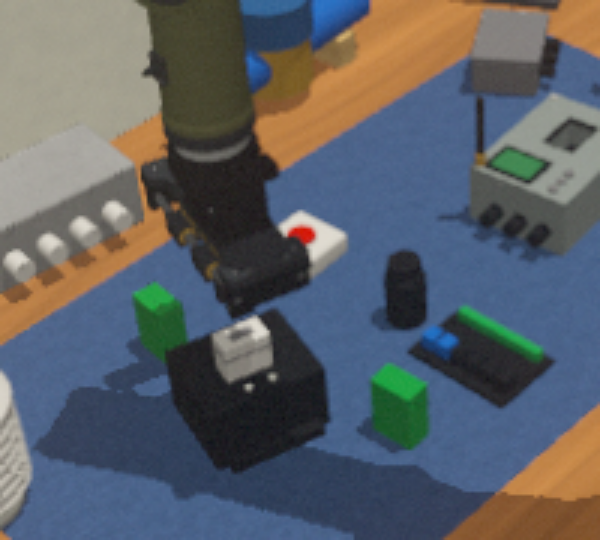

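Popped: its top is at about 0.1035, as expected. Descending to pinch.

```bash
python3 -m creep '[{"linear":[0.01,0,0.001],"twist":[0,0,0],"fingers":0},{"linear":[0.03,-0.0005,0.001],"twist":[0,-0.2,0.2],"fingers":0},{"linear":[0.045,-0.0005,0.001],"twist":[0,-0.2,0.2],"fingers":0},{"linear":[0.055,-0.0005,0.001],"twist":[0,-0.2,0.2],"fingers":0},{"linear":[0.059,-0.0005,0.001],"twist":[0,-0.2,0.2],"fingers":0},{"linear":[0.0605,-0.0005,0.001],"twist":[0,-0.2,0.2],"fingers":0},{"linear":[0.0605,-0.0005,0.001],"twist":[0,-0.2,0.2],"fingers":0}]' 10
python3 -c "
from h import *
want(.488,.2289,.088,-16.4)"
python3 -m creep '[{"linear":[0,0,0],"twist":[0,0,0],"fingers":0.2},{"linear":[0,0,0],"twist":[0,0,0],"fingers":0.3},{"linear":[0,0,0],"twist":[0,0,0],"fingers":0.4},{"linear":[0,0,0],"twist":[0,0,0],"fingers":1},{"linear":[0,0,0],"twist":[0,0,0],"fingers":1},{"linear":[0,0,0],"twist":[0,0,0],"fingers":1}]'
python3 -c "
from h import *
want(.488,.2289,.088,-16.4)"
```

```text
time: 7.12
position: [0.4875, 0.229, 0.0875]
tool_rot: [0.223, 1.561, -0.226]
ft_force: [1.0, 0.3, -0.2]
grip_width: 0.501
linear mm [-0.5  0.1  0.5] twist [-0.01 -0.11  0.13] pos [0.4875 0.229  0.0875] F [ 0.95  0.3  -0.16] J7 [-0.76  0.21  0.3   1.91 -0.07  1.04 -0.71] w 0.501 t 7.1167
axes [[-0.002, 0.283, 0.959], [-0.002, 0.959, -0.283], [-1.0, -0.002, -0.002]]
time: 7.62
position: [0.4882, 0.2292, 0.0885]
tool_rot: [0.224, 1.56, -0.225]
ft_force: [1.5, 0.1, 1.1]
grip_width: 0.323
linear mm [ 0.5 -0.4 -0.1] twist [-0.01 -0.02  0.03] pos [0.4882 0.2292 0.0885] F [1.51 0.1  1.1 ] J7 [-0.76  0.21  0.3   1.9  -0.07  1.04 -0.71] w 0.323 t 7.6167
axes [[-0.001, 0.283, 0.959], [-0.0, 0.959, -0.283], [-1.0, -0.001, -0.0]]
```

```bash
python3 -m creep '[{"linear":[-0.002,0,0],"twist":[0,0,0],"fingers":1},{"linear":[-0.006,0,0],"twist":[0,0,0],"fingers":1},{"linear":[-0.012,0,0],"twist":[0,0,0],"fingers":1},{"linear":[-0.018,0,0],"twist":[0,0,0],"fingers":1}]' 15
python3 -m creep '[{"linear":[-0.008,0,0],"twist":[0,0,0],"fingers":1},{"linear":[-0.02,0,0],"twist":[0,0,0],"fingers":1},{"linear":[-0.035,0,0],"twist":[0,0,0],"fingers":1},{"linear":[-0.05,0,0],"twist":[0,0,0],"fingers":1},{"linear":[-0.06,0,0],"twist":[0,0,0],"fingers":1},{"linear":[-0.062,0,0],"twist":[0,0,0],"fingers":1}]'
python3 - <<'E'
from h import *
im,d=viewer.get_image("side");cv2.imwrite("pics/s4.png",cv2.resize(im[150:360,170:390,::-1],None,fx=3,fy=2.8))
want(.484,-.244,.168,7.3)
E
```

```text
time: 7.95
position: [0.4873, 0.2286, 0.106]
tool_rot: [0.223, 1.562, -0.227]
ft_force: [2.4, -1.0, -2.9]
grip_width: 0.32
time: 8.45
position: [0.4885, 0.2302, 0.1708]
tool_rot: [0.226, 1.558, -0.223]
ft_force: [0.7, 0.4, -2.2]
grip_width: 0.324
linear mm [   1.4 -455.8  129.7] twist [-23.69  -0.    -0.06] pos [0.4882 0.2299 0.1699] F [-0.79 -0.18 -0.66] J7 [-0.77  0.13  0.31  1.82 -0.04  1.2  -0.74] w 0.316 t 8.5
axes [[0.0, 0.282, 0.959], [0.001, 0.959, -0.282], [-1.0, 0.001, -0.0]]
```

View pics/s4.png

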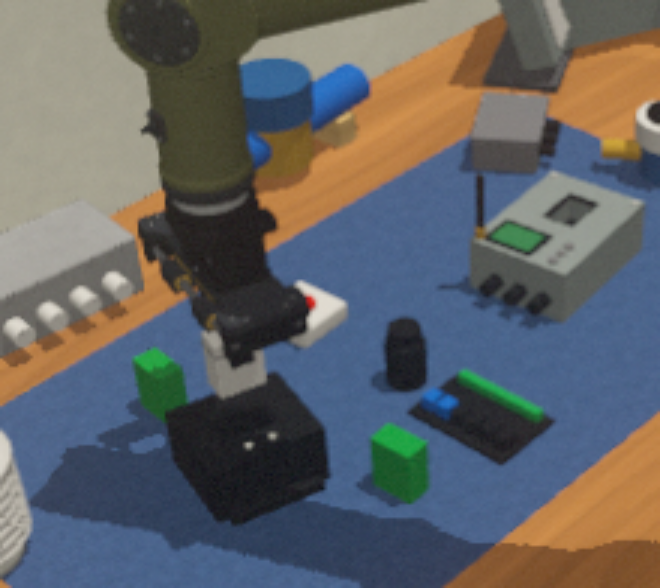

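The pack is clear of the charger, between the fingers at about (235,360) in the crop. Carrying it over.

```bash
python3 -m creep '[{"linear":[0,-0.012,0.003],"twist":[-1,0,0],"fingers":1},{"linear":[0,-0.034,0.01],"twist":[-2.5,0,0],"fingers":1},{"linear":[0,-0.062,0.018],"twist":[-4,0,0],"fingers":1},{"linear":[0,-0.092,0.026],"twist":[-5.5,0,0],"fingers":1},{"linear":[0,-0.122,0.035],"twist":[-7,0,0],"fingers":1},{"linear":[0,-0.152,0.043],"twist":[-8.5,0,0],"fingers":1},{"linear":[0,-0.182,0.052],"twist":[-10,0,0],"fingers":1},{"linear":[0,-0.212,0.06],"twist":[-11.5,0,0],"fingers":1}]'
python3 -c "
from h import *
want(.484,-.244,.168,7.3)"
```

```text
time: 9.17
position: [0.4844, 0.0075, 0.1674]
tool_rot: [0.065, 1.573, -0.067]
ft_force: [0.6, -0.5, -1.2]
grip_width: 0.328
linear mm [  -0.3 -250.6   20.7] twist [-12.12  -0.2    0.05] pos [0.4844 0.0075 0.1674] F [ 0.64 -0.48 -1.22] J7 [-0.55  0.01  0.48  1.95 -0.    1.19 -0.15] w 0.328 t 9.1667
axes [[-0.004, 0.084, 0.996], [-0.001, 0.996, -0.084], [-1.0, -0.001, -0.003]]
```

```bash
python3 -m creep '[{"linear":[0,-0.03,0.002],"twist":[-1.5,0,0],"fingers":1},{"linear":[0,-0.062,0.005],"twist":[-3,0,0],"fingers":1},{"linear":[0,-0.095,0.008],"twist":[-5,0,0],"fingers":1},{"linear":[0,-0.128,0.01],"twist":[-7,0,0],"fingers":1},{"linear":[0,-0.16,0.013],"twist":[-9,0,0],"fingers":1},{"linear":[0,-0.192,0.016],"twist":[-11,0,0],"fingers":1},{"linear":[0,-0.222,0.019],"twist":[-12,0,0],"fingers":1},{"linear":[0,-0.24,0.02],"twist":[-12.1,0,0],"fingers":1}]'
python3 -m creep '[{"linear":[0,0,0],"twist":[0,0,0],"fingers":1},{"linear":[0,0,0],"twist":[0,0,0],"fingers":1},{"linear":[0,0,0],"twist":[0,0,0],"fingers":1}]'
python3 -c "
from h import *
want(.484,-.244,.138,7.3)"
```

```text
time: 9.83
position: [0.4834, -0.2356, 0.168]
tool_rot: [-0.098, 1.572, 0.095]
ft_force: [0.3, 0.2, -2.5]
grip_width: 0.321
time: 10.08
position: [0.4845, -0.2306, 0.1677]
tool_rot: [-0.099, 1.572, 0.1]
ft_force: [0.5, 0.1, -2.2]
grip_width: 0.32
linear mm [ 29.7 -13.2  -2.1] twist [-0.06 -0.19 -0.04] pos [ 0.4845 -0.2306  0.1677] F [ 0.47  0.15 -2.21] J7 [-0.26  0.14  0.72  1.84 -0.1   1.2   0.61] w 0.32 t 10.0833
axes [[-0.003, -0.126, 0.992], [0.0, 0.992, 0.126], [-1.0, 0.001, -0.003]]
```

```bash
python3 -m creep '[{"linear":[0.005,-0.005,-0.001],"twist":[0,0,0],"fingers":1},{"linear":[0.015,-0.012,-0.002],"twist":[0,-0.2,0],"fingers":1},{"linear":[0.025,-0.013,-0.002],"twist":[0,-0.2,0],"fingers":1},{"linear":[0.029,-0.013,-0.002],"twist":[0,-0.2,0],"fingers":1},{"linear":[0.03,-0.013,-0.002],"twist":[0,-0.2,0],"fingers":1},{"linear":[0.03,-0.013,-0.002],"twist":[0,-0.2,0],"fingers":1},{"linear":[0.03,-0.013,-0.002],"twist":[0,-0.2,0],"fingers":1}]'
python3 - <<'E'
from h import *
im,d=viewer.get_image("side");cv2.imwrite("pics/s5.png",cv2.resize(im[160:280,290:430,::-1],None,fx=5,fy=5,interpolation=2))
im,d=viewer.get_image("top");cv2.imwrite("pics/t5.png",cv2.resize(im[190:310,290:430,::-1],None,fx=5,fy=5,interpolation=2))
want(.484,-.244,.088,7.3)
E
```

```text
time: 10.67
position: [0.4844, -0.245, 0.1384]
tool_rot: [-0.099, 1.567, 0.098]
ft_force: [0.8, 0.4, -0.3]
grip_width: 0.319
linear mm [50.8  1.3 -0.6] twist [-0.1   0.12  0.06] pos [ 0.4846 -0.2451  0.1388] F [-0.6   0.4  -0.96] J7 [-0.23  0.19  0.72  1.86 -0.14  1.14  0.67] w 0.321 t 10.7667
axes [[0.002, -0.125, 0.992], [-0.001, 0.992, 0.125], [-1.0, -0.001, 0.002]]
```

View pics/s5.png

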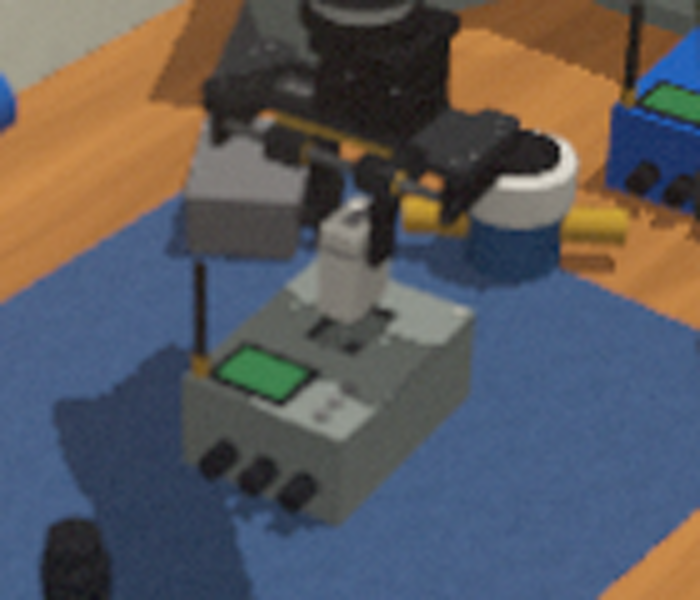

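View pics/t5.png

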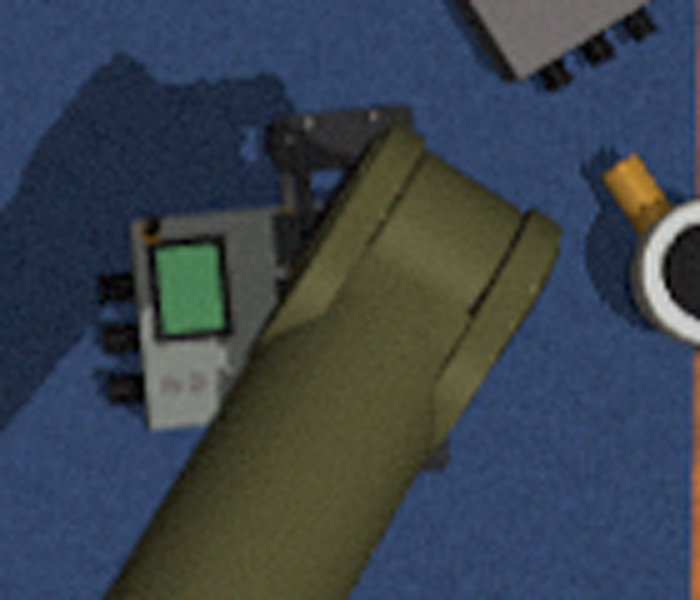

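The side view shows the pack hanging over the bay mouth (about (345,325) in the crop). Lowering gently while watching the force.

```bash
python3 -m creep '[{"linear":[0.004,0.001,0],"twist":[0,0,0],"fingers":1},{"linear":[0.008,0.001,-0.0005],"twist":[0,0,0],"fingers":1},{"linear":[0.012,0.001,-0.0005],"twist":[0,0,0],"fingers":1},{"linear":[0.014,0.001,-0.0005],"twist":[0,0,0],"fingers":1},{"linear":[0.015,0.001,-0.0005],"twist":[0,0,0],"fingers":1},{"linear":[0.015,0.001,-0.0005],"twist":[0,0,0],"fingers":1}]' 10
python3 -c "
from h import *
want(.484,-.244,.088,7.3)"
python3 -m creep '[{"linear":[0.001,0,0],"twist":[0,0,0],"fingers":1},{"linear":[0.002,0,0],"twist":[0,0,0],"fingers":1}]'
python3 -m creep '[{"linear":[0.001,0,0],"twist":[0,0,0],"fingers":1},{"linear":[0.0015,0,0],"twist":[0,0,0],"fingers":1}]'
python3 -m creep '[{"linear":[0.001,0,0],"twist":[0,0,0],"fingers":1},{"linear":[0.001,0,0],"twist":[0,0,0],"fingers":1}]'
```

```text
time: 11.27
position: [0.4834, -0.2442, 0.123]
tool_rot: [-0.099, 1.568, 0.098]
ft_force: [0.3, 0.2, -2.4]
grip_width: 0.324
linear mm [35.   0.2  0.6] twist [-0.12  0.03  0.04] pos [ 0.4834 -0.2442  0.123 ] F [ 0.28  0.18 -2.42] J7 [-0.23  0.21  0.72  1.88 -0.15  1.11  0.68] w 0.324 t 11.2667
axes [[0.001, -0.125, 0.992], [-0.001, 0.992, 0.125], [-1.0, -0.001, 0.001]]
time: 11.43
position: [0.4838, -0.2444, 0.1215]
tool_rot: [-0.099, 1.567, 0.098]
ft_force: [-0.1, -0.3, -0.9]
grip_width: 0.327
time: 11.6
position: [0.4837, -0.2443, 0.1198]
tool_rot: [-0.099, 1.567, 0.098]
ft_force: [0.1, 0.2, -2.0]
grip_width: 0.324
time: 11.77
position: [0.4836, -0.2442, 0.1188]
tool_rot: [-0.099, 1.567, 0.098]
ft_force: [1.0, -0.9, -1.2]
grip_width: 0.325
```

Bottom at about 0.068, inside the lead-in. Continuing.

```bash
python3 -m creep '[{"linear":[0.001,0,0],"twist":[0,0,0],"fingers":1},{"linear":[0.0015,0,0],"twist":[0,0,0],"fingers":1}]'| egrep 'pos|for'
python3 -m creep '[{"linear":[0.001,0,0],"twist":[0,0,0],"fingers":1},{"linear":[0.0015,0,0],"twist":[0,0,0],"fingers":1}]'| egrep 'pos|for'
python3 -m creep '[{"linear":[0.001,0,0],"twist":[0,0,0],"fingers":1},{"linear":[0.0015,0,0],"twist":[0,0,0],"fingers":1}]'| egrep 'pos|for'
python3 -m creep '[{"linear":[0.001,0,0],"twist":[0,0,0],"fingers":1},{"linear":[0.0015,0,0],"twist":[0,0,0],"fingers":1}]'| egrep 'pos|for'
```

```text
position: [0.4837, -0.2442, 0.1173]
ft_force: [-0.0, -0.8, -2.0]
position: [0.4836, -0.2442, 0.1158]
ft_force: [0.4, -1.4, -1.4]
position: [0.4837, -0.2443, 0.1143]
ft_force: [0.4, 0.2, -1.4]
position: [0.4837, -0.2442, 0.1128]
ft_force: [-0.3, 0.7, -2.5]
```

```bash
python3 -m creep '[{"linear":[0.0015,0,0],"twist":[0,0,0],"fingers":1},{"linear":[0.003,0,0],"twist":[0,0,0],"fingers":1},{"linear":[0.0045,0,0],"twist":[0,0,0],"fingers":1}]'| egrep 'pos|for'
python3 -m creep '[{"linear":[0.0015,0,0],"twist":[0,0,0],"fingers":1},{"linear":[0.003,0,0],"twist":[0,0,0],"fingers":1},{"linear":[0.0045,0,0],"twist":[0,0,0],"fingers":1}]'| egrep 'pos|for'
python3 -m creep '[{"linear":[0.0015,0,0],"twist":[0,0,0],"fingers":1},{"linear":[0.003,0,0],"twist":[0,0,0],"fingers":1},{"linear":[0.0045,0,0],"twist":[0,0,0],"fingers":1}]'| egrep 'pos|for'
python3 -m creep '[{"linear":[0.0015,0,0],"twist":[0,0,0],"fingers":1},{"linear":[0.003,0,0],"twist":[0,0,0],"fingers":1},{"linear":[0.0045,0,0],"twist":[0,0,0],"fingers":1}]'| egrep 'pos|for'
```

```text
position: [0.4837, -0.2442, 0.1083]
ft_force: [0.4, 0.4, -1.8]
position: [0.4837, -0.2443, 0.1037]
ft_force: [-0.1, 0.5, -1.7]
position: [0.4837, -0.2443, 0.0992]
ft_force: [0.5, 0.6, -1.7]
position: [0.4837, -0.2443, 0.0947]
ft_force: [0.1, -0.0, -2.4]
```

```bash
python3 -m creep '[{"linear":[0.001,0,0],"twist":[0,0,0],"fingers":1},{"linear":[0.002,0,0],"twist":[0,0,0],"fingers":1}]'| egrep 'pos|for'
python3 -m creep '[{"linear":[0.001,0,0],"twist":[0,0,0],"fingers":1},{"linear":[0.002,0,0],"twist":[0,0,0],"fingers":1}]'| egrep 'pos|for'
```

```text
position: [0.4837, -0.2443, 0.0928]
ft_force: [0.9, -0.2, -1.1]
position: [0.4838, -0.2443, 0.0908]
ft_force: [0.6, -0.3, -1.3]
```

```bash
python3 -m creep '[{"linear":[0.0005,0,0],"twist":[0,0,0],"fingers":1},{"linear":[0.001,0,0],"twist":[0,0,0],"fingers":1}]'| egrep 'pos|for'
python3 -m creep '[{"linear":[0.0005,0,0],"twist":[0,0,0],"fingers":1},{"linear":[0.001,0,0],"twist":[0,0,0],"fingers":1}]'| egrep 'pos|for'
python3 -m creep '[{"linear":[0,0,0],"twist":[0,0,0],"fingers":0.3},{"linear":[0,0,0],"twist":[0,0,0],"fingers":0.15},{"linear":[0,0,0],"twist":[0,0,0],"fingers":0},{"linear":[0,0,0],"twist":[0,0,0],"fingers":0}]'
```

```text
position: [0.4837, -0.2443, 0.0898]
ft_force: [-0.5, 0.2, -1.0]
position: [0.4838, -0.2443, 0.0889]
ft_force: [-0.3, -0.3, -1.5]
time: 14.43
position: [0.4839, -0.2444, 0.0892]
tool_rot: [-0.099, 1.567, 0.098]
ft_force: [-0.9, -0.2, -0.6]
grip_width: 0.471
```

Released, and the pack now stands on the tray. I'll go up, close the fingers and look.

```bash
python3 -m creep '[{"linear":[-0.005,0,0],"twist":[0,0,0],"fingers":0},{"linear":[-0.02,0,0],"twist":[0,0,0],"fingers":0},{"linear":[-0.035,0,0],"twist":[0,0,0],"fingers":0.3},{"linear":[-0.045,0,0],"twist":[0,0,0],"fingers":1},{"linear":[-0.045,0,0],"twist":[0,0,0],"fingers":1},{"linear":[-0.045,0,0],"twist":[0,0,0],"fingers":1}]' 20
python3 - <<'E'
from h import *
im,d=viewer.get_image("side");cv2.imwrite("pics/s6.png",cv2.resize(im[160:280,290:430,::-1],None,fx=5,fy=5,interpolation=2))
W=xyz("side",d);im=im.astype(int)
m=(np.hypot(W[...,0]-.484,W[...,1]+.244)<.03)&(im.min(2)>110)&(W[...,2]>.09)&(W[...,2]<.12)
print(m.sum(),np.percentile(W[m][:,2],[10,50,90]))
print(nets.place_of("side","pack_center"))
want(.484,-.244,.117,7.3)
E
```

```text
time: 14.93
position: [0.4841, -0.2443, 0.1344]
tool_rot: [-0.099, 1.566, 0.098]
ft_force: [-0.1, -0.0, 0.1]
grip_width: 0.278
64 [0.0969945  0.10017226 0.10288927]
[{'centre': [0.3613, 0.1522, 0.0356], 'conf': 0.88}, {'centre': [0.4853, -0.2444, 0.0705], 'conf': 0.56}, {'centre': [0.3654, 0.4487, 0.0003], 'conf': 0.17}]
linear mm [16.3 -0.1  0.7] twist [-0.11  0.03  0.02] pos [ 0.4833 -0.244   0.1333] F [-0.52  0.56 -0.86] J7 [-0.23  0.19  0.72  1.87 -0.14  1.13  0.67] w 0.19 t 15.0333
axes [[0.0, -0.125, 0.992], [-0.0, 0.992, 0.125], [-1.0, -0.0, 0.0]]
```

View pics/s6.png

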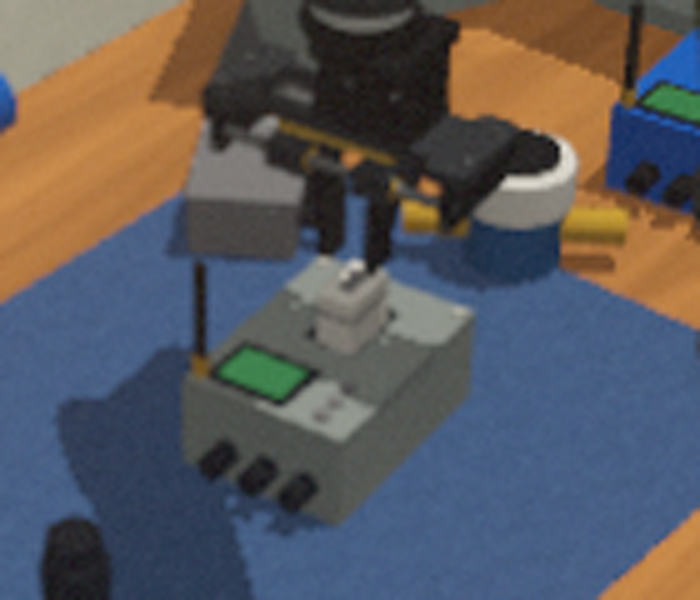

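The side view shows the pack upright in the bay (about (350,305) in the crop), with its top about 32 mm or more above the face, so it's on the raised tray. Now the press.

```bash
python3 -m creep '[{"linear":[0,0,0],"twist":[0,0,0],"fingers":1},{"linear":[0.004,0,0],"twist":[0,0,0],"fingers":1},{"linear":[0.009,0,0],"twist":[0,0,0],"fingers":1},{"linear":[0.013,0,0],"twist":[0,0,0],"fingers":1},{"linear":[0.015,0,0],"twist":[0,0,0],"fingers":1},{"linear":[0.015,0,0],"twist":[0,0,0],"fingers":1}]'
python3 -m creep '[{"linear":[0.001,0,0],"twist":[0,0,0],"fingers":1},{"linear":[0.002,0,0],"twist":[0,0,0],"fingers":1}]'
python3 -m creep '[{"linear":[0.001,0,0],"twist":[0,0,0],"fingers":1},{"linear":[0.002,0,0],"twist":[0,0,0],"fingers":1}]'
```

```text
time: 15.53
position: [0.4831, -0.244, 0.1179]
tool_rot: [-0.099, 1.569, 0.098]
ft_force: [0.1, 0.0, 0.4]
grip_width: 0.008
time: 15.7
position: [0.4838, -0.2444, 0.1169]
tool_rot: [-0.099, 1.567, 0.098]
ft_force: [0.3, 0.2, 0.3]
grip_width: 0.003
time: 15.87
position: [0.4839, -0.2443, 0.115]
tool_rot: [-0.099, 1.567, 0.098]
ft_force: [-1.0, -0.2, 0.9]
grip_width: 0.006
```

```bash
python3 -m creep '[{"linear":[0.001,0,0],"twist":[0,0,0],"fingers":1},{"linear":[0.002,0,0],"twist":[0,0,0],"fingers":1}]'| egrep 'pos|for'
python3 -m creep '[{"linear":[0.001,0,0],"twist":[0,0,0],"fingers":1},{"linear":[0.002,0,0],"twist":[0,0,0],"fingers":1}]'| egrep 'pos|for'
python3 -m creep '[{"linear":[0.001,0,0],"twist":[0,0,0],"fingers":1},{"linear":[0.002,0,0],"twist":[0,0,0],"fingers":1}]'| egrep 'pos|for'
python3 -m creep '[{"linear":[0.001,0,0],"twist":[0,0,0],"fingers":1},{"linear":[0.002,0,0],"twist":[0,0,0],"fingers":1}]'| egrep 'pos|for'
```

```text
position: [0.4839, -0.2443, 0.1132]
ft_force: [-1.2, 0.6, 2.0]
position: [0.4839, -0.2443, 0.1111]
ft_force: [-0.7, 0.3, 3.6]
position: [0.4839, -0.2443, 0.109]
ft_force: [-0.7, -0.4, 2.0]
position: [0.4839, -0.2443, 0.107]
ft_force: [0.0, 1.2, 3.5]
```

```bash
python3 -m creep '[{"linear":[0.001,0,0],"twist":[0,0,0],"fingers":1},{"linear":[0.002,0,0],"twist":[0,0,0],"fingers":1}]'| egrep 'pos|for'
python3 -m creep '[{"linear":[0.001,0,0],"twist":[0,0,0],"fingers":1},{"linear":[0.002,0,0],"twist":[0,0,0],"fingers":1}]'| egrep 'pos|for'
python3 -m creep '[{"linear":[0.001,0,0],"twist":[0,0,0],"fingers":1},{"linear":[0.001,0,0],"twist":[0,0,0],"fingers":1}]'| egrep 'pos|for'
```

```text
position: [0.4839, -0.2443, 0.105]
ft_force: [-1.0, 0.0, 5.2]
position: [0.4839, -0.2443, 0.103]
ft_force: [-1.0, -0.2, 5.3]
position: [0.4838, -0.2443, 0.1019]
ft_force: [-0.2, 0.7, 5.5]
```

```bash
python3 -m creep '[{"linear":[0.0005,0,0],"twist":[0,0,0],"fingers":1},{"linear":[0.001,0,0],"twist":[0,0,0],"fingers":1}]'| egrep 'pos|for'
python3 -m creep '[{"linear":[0.0005,0,0],"twist":[0,0,0],"fingers":1},{"linear":[0.001,0,0],"twist":[0,0,0],"fingers":1}]'| egrep 'pos|for'
python3 -m creep '[{"linear":[0.0005,0,0],"twist":[0,0,0],"fingers":1},{"linear":[0.001,0,0],"twist":[0,0,0],"fingers":1}]'| egrep 'pos|for'
python3 -m creep '[{"linear":[0.0005,0,0],"twist":[0,0,0],"fingers":1},{"linear":[0.0005,0,0],"twist":[0,0,0],"fingers":1}]'| egrep 'pos|for'
python3 -m creep '[{"linear":[0.0005,0,0],"twist":[0,0,0],"fingers":1},{"linear":[0.0005,0,0],"twist":[0,0,0],"fingers":1}]'| egrep 'pos|for'
```

```text
position: [0.4838, -0.2443, 0.101]
ft_force: [-0.8, 0.8, 3.4]
position: [0.4839, -0.2443, 0.1001]
ft_force: [-0.1, 0.7, 5.8]
position: [0.4839, -0.2443, 0.0991]
ft_force: [0.1, -0.6, 4.7]
position: [0.4839, -0.2443, 0.0986]
ft_force: [-0.6, -0.0, 5.2]
position: [0.4839, -0.2443, 0.0981]
ft_force: [-0.8, -0.0, 6.7]
```

```bash
python3 -m creep '[{"linear":[0.0005,0,0],"twist":[0,0,0],"fingers":1},{"linear":[0.0005,0,0],"twist":[0,0,0],"fingers":1}]'| egrep 'pos|for'
python3 -m creep '[{"linear":[0.0005,0,0],"twist":[0,0,0],"fingers":1},{"linear":[0.0005,0,0],"twist":[0,0,0],"fingers":1}]'| egrep 'pos|for'
python3 -m creep '[{"linear":[0.0005,0,0],"twist":[0,0,0],"fingers":1},{"linear":[0.0005,0,0],"twist":[0,0,0],"fingers":1}]'| egrep 'pos|for'
```

```text
position: [0.4838, -0.2444, 0.0976]
ft_force: [-0.5, 0.5, 6.3]
position: [0.4839, -0.2443, 0.0971]
ft_force: [-0.9, 0.1, 5.9]
position: [0.4839, -0.2444, 0.0967]
ft_force: [-0.4, 1.1, 6.0]
```

```bash
python3 -m creep '[{"linear":[0.0005,0,0],"twist":[0,0,0],"fingers":1},{"linear":[0.0005,0,0],"twist":[0,0,0],"fingers":1}]'| egrep 'pos|for'
python3 -m creep '[{"linear":[0.0005,0,0],"twist":[0,0,0],"fingers":1},{"linear":[0.0005,0,0],"twist":[0,0,0],"fingers":1}]'| egrep 'pos|for'
```

```text
position: [0.4839, -0.2443, 0.0962]
ft_force: [-0.9, 0.6, 6.0]
position: [0.4839, -0.2444, 0.0958]
ft_force: [-1.0, -0.1, 7.8]
```

```bash
python3 -m creep '[{"linear":[0.0005,0,0],"twist":[0,0,0],"fingers":1},{"linear":[0.0005,0,0],"twist":[0,0,0],"fingers":1}]'| egrep 'pos|for'
python3 -m creep '[{"linear":[0.0005,0,0],"twist":[0,0,0],"fingers":1},{"linear":[0.0005,0,0],"twist":[0,0,0],"fingers":1}]'| egrep 'pos|for'
```

```text
position: [0.484, -0.2444, 0.0955]
ft_force: [-1.5, 0.2, 8.7]
position: [0.484, -0.2444, 0.0952]
ft_force: [-1.9, 0.5, 9.8]
```

```bash
python3 -m creep '[{"linear":[0.0005,0,0],"twist":[0,0,0],"fingers":1},{"linear":[0.0005,0,0],"twist":[0,0,0],"fingers":1}]'| egrep 'pos|for'
python3 -m creep '[{"linear":[0.0005,0,0],"twist":[0,0,0],"fingers":1},{"linear":[0.0005,0,0],"twist":[0,0,0],"fingers":1}]'| egrep 'pos|for'
```

```text
position: [0.4841, -0.2444, 0.0949]
ft_force: [-2.0, 2.2, 11.8]
position: [0.4842, -0.2445, 0.0947]
ft_force: [-2.5, 0.8, 14.1]
```

Felt the stop at a tray depth of about 18 mm. Letting go, and looking.

```bash
python3 -m creep '[{"linear":[-0.001,0,0],"twist":[0,0,0],"fingers":1},{"linear":[-0.003,0,0],"twist":[0,0,0],"fingers":1},{"linear":[-0.006,0,0],"twist":[0,0,0],"fingers":1}]'| egrep 'pos|for'
python3 -m creep '[{"linear":[-0.003,0,0],"twist":[0,0,0],"fingers":1},{"linear":[-0.006,0,0],"twist":[0,0,0],"fingers":1},{"linear":[-0.012,0,0],"twist":[0,0,0],"fingers":1}]'| egrep 'pos|for'
python3 -m creep '[{"linear":[-0.03,0,0],"twist":[0,0,0],"fingers":1},{"linear":[-0.06,0,0],"twist":[0,0,0],"fingers":1},{"linear":[-0.09,0,0],"twist":[0,0,0],"fingers":1},{"linear":[-0.11,0,0],"twist":[0,0,0],"fingers":1},{"linear":[-0.11,0.03,0],"twist":[0,0,0],"fingers":1},{"linear":[-0.11,0.07,0],"twist":[0,0,0],"fingers":1},{"linear":[-0.11,0.11,0],"twist":[0,0,0],"fingers":1},{"linear":[-0.11,0.15,0],"twist":[0,0,0],"fingers":1}]'| egrep 'pos|for'
python3 -m creep '[{"linear":[0,0.04,0],"twist":[0,0,0],"fingers":1},{"linear":[0,0.08,0],"twist":[0,0,0],"fingers":1},{"linear":[0,0.1,0],"twist":[0,0,0],"fingers":1},{"linear":[0,0.1,0],"twist":[0,0,0],"fingers":1}]'
python3 - <<'E'
from h import *
for n in("side","top"):
    im,d=viewer.get_image(n);cv2.imwrite(f"pics/{n}7.png",im[:,:,::-1]);cv2.imwrite(f"pics/{n}7c.png",cv2.resize(im[170:290,290:430,::-1],None,fx=5,fy=5,interpolation=2))
    W=xyz(n,d);im=im.astype(int)
    m=(np.hypot(W[...,0]-.484,W[...,1]+.244)<.035)&(im.min(2)>110)&(W[...,2]>.076)&(W[...,2]<.12)
    print(n,m.sum(),np.percentile(W[m][:,2],[10,50,90]) if m.sum() else 0, rect(W[m][:,:2]) if m.sum() else 0)
    print([ (np.round(r["centre"],3),r["conf"]) for r in nets.place_of(n,"pack_center")])
E
```

```text
position: [0.4838, -0.2443, 0.0996]
ft_force: [-0.1, -0.6, 4.6]
position: [0.4827, -0.2438, 0.1105]
ft_force: [0.0, 0.2, -0.7]
position: [0.4639, -0.0941, 0.2213]
ft_force: [1.3, 0.2, 0.7]
time: 20.87
position: [0.4511, 0.0094, 0.2208]
tool_rot: [-0.105, 1.568, 0.106]
ft_force: [0.2, 0.7, -0.3]
grip_width: 0.001
side 96 [0.08209888 0.08741665 0.09093855] (array([ 484. , -239.2]), array([31.1, 51. ]), 6.69)
[(array([0.365, 0.152, 0.034]), 0.74), (array([ 0.487, -0.244,  0.056]), 0.45)]
top 140 [0.08610309 0.09200566 0.09697603] (array([ 491.6, -243.8]), array([61.7, 49.4]), 78.54)
[(array([0.37 , 0.152, 0.03 ]), 0.63), (array([0.62 , 0.223, 0.033]), 0.57), (array([ 0.483, -0.246,  0.055]), 0.55)]
```

View pics/side7c.png

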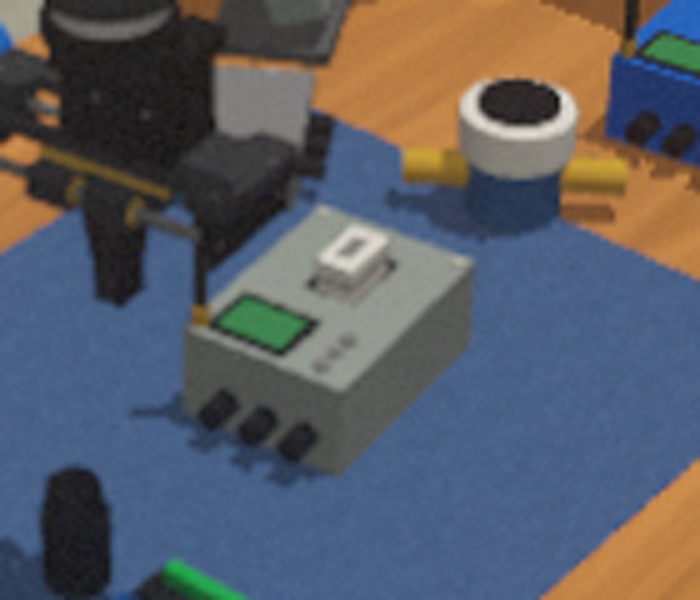

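View pics/top7.png

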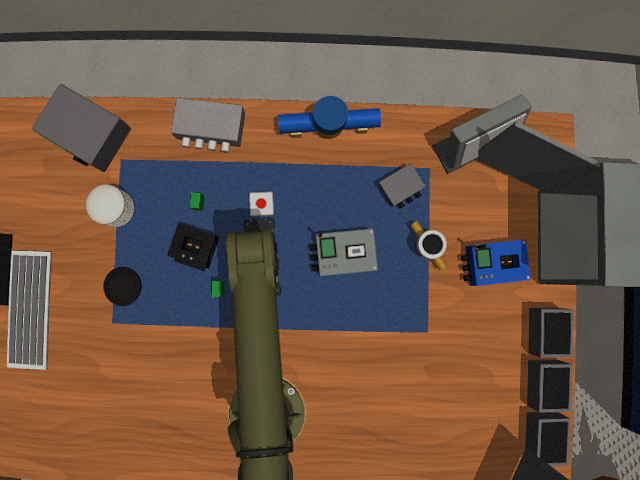

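```bash
python3 - <<'E'
from h import *
im,d=viewer.get_image("top");W=xyz("top",d);im=im.astype(int)
m=(np.hypot(W[...,0]-.488,W[...,1]-.2289)<.010);print("charger tray z",np.median(W[m][:,2]))
g=im.sum(2)/3;m=(g>150)&(im.max(2)-im.min(2)<40)
print(blob("top",m,(355,251),.09))
s=readout.get_state();print(s["time"],s["ft_force"].round(2),np.abs(s["qd"]).max())
job.close_job()
E
```

```text
charger tray z 0.03787682767871714
(146, array([ 0.48394289, -0.24347668]), np.float64(98.43365845785459), array([0.02630552, 0.04425595]), (array([ 483.9, -243.4]), array([26.7, 44.5]), 7.98))
21.1167 [-0.02  0.23  0.56] 0.0052049017061029735
the job is handed in; nothing more can be done
```

I moved the pack from the charger to the logger and pressed it home until it latched there, then handed the job in at about 21 s of the 64 s allowed. No verdict was reported.

- **Charger:** I pressed the pack to the stop, where I read at most about 11 N. It popped up, and I lifted it out only after that. My last check put the tray at z 0.038 m, which is raised.
- **Logger:** I stood the pack on the raised tray with no sign of contact on the way in. I then pressed it to the stop, about 18 mm down, reading at most about 14 N.
- **Final checks:** the pack is within 1 mm of where I measured the bay and its yaw matches. Its top is about 20 mm above the face, so its centre is about 14 mm below the mouth. The arm was clear, and the bystanders looked to be in the same places in the last top picture.

**One slip:** early on I typed one approach in millimetres instead of metres. The tool swung to within about 34 mm of the empty mat between the charger and the soil probe. The picture showed nothing touched, and I corrected it.

**Depth disagreement:** the side and top cameras differ by 4–5 mm on the height of the pack's top (0.087 and 0.092 m). Both values fit the latched state.

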